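# Hang the ring spanner on the rack peg

## Task

Hang the spanner that has a ring at one end on the sloping rack's peg: peg through the ring, ring home flat against the panel, open jaw hanging down the slope. The peg may be clamped anywhere along its short slot, so look or feel for it, never pushing on the rack or peg with more than 30 N (3 kg) by gripper or spanner. Leave the double open-ended spanner where it lies.

Things in the scene. Friction and masses are not known exactly. Their poses are not given: they have to be found in the camera images.
- panel: Smooth grey steel face of the fixed tool rack, sloping 33 degrees from level towards the robot; a loose spanner slides down it. Origin: middle of the peg's slot, on the face, 165 mm above the bench. x points up the slope, y sideways along the slot, z straight out of the face. It spans x -195 to +50 mm, y -100 to +100 mm, 6 mm thick.
- rack: The rack's two dark legs, fixed; origin on the bench under the panel's origin. Its steel peg, 18 mm in diameter, 45 mm long, last 5 mm tapered, stands square out of the panel at panel x = 0, clamped at an unreported place between panel y = -25 and +25 mm. It does not shift if pushed sideways with less than 80 N. Nothing else stands out of the panel.
- ring_spanner: Steel combination spanner lying flat, 190 mm long, 0.15-0.31 kg. +x end: closed ring, 48 mm outside, 24 mm hole, 14 mm thick; -x end: two-pronged open jaw, 45 mm wide, 14 thick; shank between, 20 mm wide, z 2 to 12 mm, 90 long. Origin: mid-shank, underside plane; z up. Balances within 10 mm of it. Lies left or right in front of the rack, ring away from the robot.
- ring_eye (a point): Centre of the hole in the ring spanner's ring, at mid thickness (72 mm along x and 7 mm up from the spanner's origin; same axes; the hole runs along z).
- jaw_end (a point): Tip of the ring spanner's open jaw, at mid thickness (94 mm along -x and 7 mm up from its origin).
- open_spanner: Steel double open-ended spanner with the same shank, an open jaw at both ends and no ring, 190 mm long, lying flat on the bench on the other side. Not to be moved. Origin: middle of the shank on the underside plane; x along the shank, z up.

How it is judged (in metres and radians):
At the end, for the whole second after the job is handed in: The ring spanner hangs at rest on the peg: ring centre -8 to +3 mm up the slope from the slot line, within 30 mm of the slot's middle sideways and at most 12 mm off the panel face (home is 7), spanner flat to the face within 0.1 rad, jaw end at least 120 mm down the slope from the slot line (x of ring_eye in the frame of panel between -0.008 and 0.003 m and y of ring_eye in the frame of panel between -0.03 and 0.03 m and z of ring_eye in the frame of panel between 0 and 0.012 m and angle between the z axis of ring_spanner and the z axis of panel, either way round below 0.1 rad and x of jaw_end in the frame of panel below -0.12 m and linear speed of ring_spanner below 0.02 m/s and angular speed of ring_spanner below 0.1 rad/s); the robot touches nothing.
It fails at once if the gripper or the spanner pushes on the rack (panel, peg or legs) with more than 30 N (contact force between any of the fingers, the arm, ring_spanner and rack above 30 N).
It fails at once if the open-ended spanner is moved by more than 30 mm (distance of open_spanner from where it was at the start of the episode above 0.03 m).
It also fails if it takes over 72 s, if anything falls off the work surface, if the arm or the gripper's body presses on something with over 40 N, if the wrist force passes 120 N, or if a joint passes its speed limit or range.

## Robot

A 7-joint arm with a two-finger parallel gripper is mounted at the origin on the work surface; the furniture and walls round the work are solid. World frame = base frame: x ahead of the robot, y to its left, z up, the work surface at z = 0. Lengths are in mm, angles in rad, forces in N, time in s.
With the tool pointing down it reaches from about 400 to 875 mm from the base axis. Payload 4.4 kg.
Tool frame: the origin (TCP) lies midway between the tips of the shut fingers; the grasp point (between the pads) lies 19 mm behind it (ctrl.grip_point_offset is the distance from the TCP to the grasp point, in mm); z points along the fingers, y is the line along which they close (so a half turn about z gives the same grasp; the last joint's range is limited). The gripper opens to 85 mm and grips with 20 to 120 N. Pads are 22 mm wide; open, the fingers measure 114 mm over their backs; the gripper's body (76 mm by 85 mm) begins 54 mm behind the grasp point. The pads swing forward as they close: fully open they stand 13 mm farther back than shut.
Start: joints at [1.269, 0.628, 0.038, 1.517, -0.027, 0.996, -0.02], TCP at [151.881, -632.021, 231.313] pointing down, gripper open.
Joint ranges: [-3.06, 3.06], [-0.37, 2.12], [-1.25, 1.32], [0.18, 2.47], [-1.1, 4.24], [0.23, 1.98], [-2.94, 2.94]. Speed limits (rad/s): [2.57, 2.57, 3.14, 3.14, 3.14, 3.14, 3.14].

## Interface

Orientations are given as [roll, pitch, yaw] about the fixed x, y, z axes, in that order (R = Rz(yaw) Ry(pitch) Rx(roll)).
In Python, from cell import ctrl, optics gives the robot as it stands (ctrl), with the cameras (optics).
- The arm moves only by the tool nudge_tcp, called as a command line: name --pt "numbers of a row" for each row, then --argument value for the rest. Schema: {"type":"object","properties":{"increments":{"type":"array","items":{"type":"array","items":{"type":"number"},"minItems":7,"maxItems":7},"minItems":1,"maxItems":12},"only":{"type":"string"},"quiet":{"type":"boolean"},"lines":{"type":"string"}},"required":["increments"],"additionalProperties":false}. increments is a list of rows, 1 to 12 of them, each of 7 numbers: dx, dy, dz in fractions of the full range, 1 being 20 cm, then a rotation vector rx, ry, rz in parts of the range, where 1.0 means pi/2 rad, then the finger opening in mm; each row shifts and turns the commanded pose from where the row before left it, along the tool's axes as they then stand; what a row does not reach is not made up. A row lasts 1/10 s, in which the tool goes at most 50 mm and 0.15 rad, less where a joint would pass 70% of its speed; a pose out of reach is approached as far as the arm can. The fingers move at their own pace and stop on an object; the grip force is fixed at half the most. Time passes only in rows, so rows that do not move let the fingers close. The tool returns the time, the measured TCP pose, the force, the opening and the grip force at its end. only (a regular expression) keeps the lines of the reply that match it, lines (a string "A,B") keeps lines A to B, and quiet returns only ok. Input that does not fit is refused with a message, and nothing moves.
- ctrl.read_state(): the state, without advancing time (a new reading comes with each control period).
- optics.get_image(name): name is "side" or "top"; returns the picture (400x640x3 uint8, blue, green, red); there is no depth.
- optics.calibration(name): a dict with "fx", "fy", "cx", "cy" (pixels), "k1" (the pictures are not rectified: a ray, as slopes to the right and down, at radius r is drawn at 1 + k1 r^2 times it, then the intrinsics apply), "rvec" (rotation vector, rad) and "tvec" (3), from world to camera coordinates, as OpenCV has them. Camera axes: x right, y down, z forward; pixel columns grow to the right and rows downward; lengths in mm; the calibration is good to about 2 mm. A picture is of the moment at which its call begins. calibration takes no time and is no camera call.
- ctrl.finish_job(): hands the job in; it is judged then, once.
The state is a dict: "clock": time; "qpos": joint angles; "qd": joint speeds; "tau": joint torques, N m; "eef_pos": TCP position; "tool_rot": TCP orientation; "force": force on the tool from outside, world axes, zero at the start; "torque": the same for the moment, N m; "width": finger opening in mm; "gripper_force": force on a finger pad.
Only numpy, scipy, OpenCV 4.12 (cv2) and the standard library are available. Lean on these libraries where they do the work, as an engineer would, in place of code of your own. Each camera call takes 0.05 s, during which the arm holds its last target. There are 200 camera calls.

## Working session

There is one attempt and no reset: what is moved stays moved. The work goes in short steps, Python scripts to look and compute and a tool call to move; the robot and the scene stay as the last step left them, time stands still between calls to the robot, and variables do not carry over. Pictures are saved under pics/ and viewed, at most 10 in all, crops included, and the job is handed in when it is done.

```bash
ls; mkdir -p pics; python3 - <<'E'
from cell import ctrl, optics
import cv2
for n in("side","top"):
    cv2.imwrite(f"pics/{n}0.png",optics.get_image(n)); print(optics.calibration(n))
s=ctrl.read_state();print(s,ctrl.grip_point_offset)
E
```

```text
cell.py
pics
{'fx': 499.51131600196373, 'fy': 499.51131600196373, 'cx': 316.8289714717201, 'cy': 196.56251915520795, 'k1': -0.07780939190054711, 'rvec': array([ 0.27843672, -2.5554896 ,  1.60962326]), 'tvec': array([ 506.26078517,  171.79594861, 1223.84163158])}
{'fx': 456.8463677943529, 'fy': 456.8463677943529, 'cx': 311.1073642841259, 'cy': 205.46031803666682, 'k1': -0.13508081167038916, 'rvec': array([ 2.05220104, -1.76495331,  0.46057386]), 'tvec': array([ -92.52637334,  517.74339215, 1392.62629972])}
{'clock': 0.1, 'qpos': array([ 1.26924134,  0.62925406,  0.03843885,  1.51827238, -0.02702481,
        0.99628277, -0.01999109]), 'qd': array([ 0.00134891, -0.00185729, -0.00152929, -0.00253733,  0.00018219,
        0.00080147, -0.00035381]), 'tau': array([ 3.57340003e-03, -5.64538336e+01,  1.23066980e+00, -1.93973386e+01,
        1.13029405e-02,  5.45362593e-03,  2.55761385e-06]), 'eef_pos': array([ 151.73519483, -631.4685365 ,  230.4792438 ]), 'tool_rot': array([-3.13989344e+00, -7.17059537e-06,  2.35755065e-01]), 'force': array([ 0.84906227, -0.00246146,  0.00835182]), 'torque': array([0.00865062, 0.02169045, 0.02339081]), 'gripper_force': 0.0, 'width': 85.5265712133183} 18.700000000000003
```

View pics/side0.png

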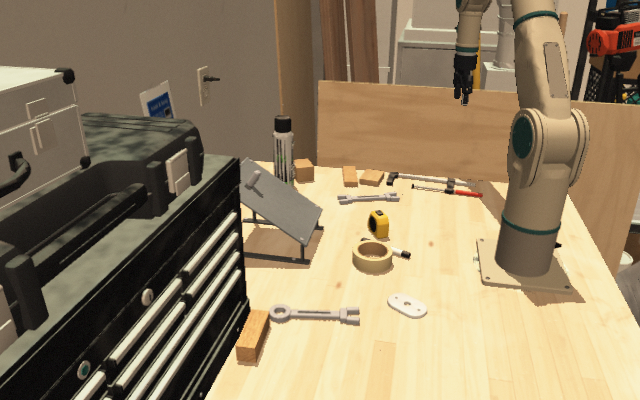

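View pics/top0.png

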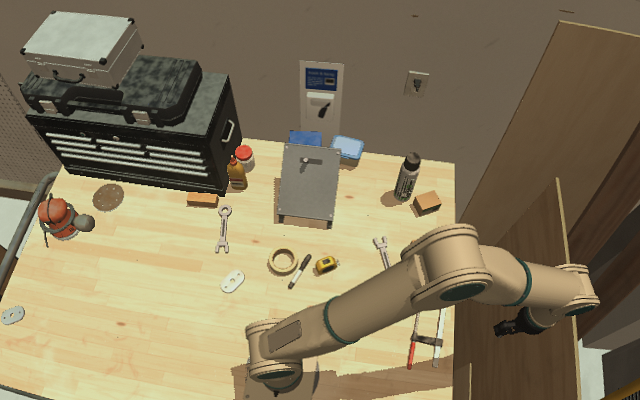

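Side: ring spanner with its ring at about (281,313) and jaw at (355,315). Top: ring at (225,212), jaw at (222,250). The peg is near (305,160) in top and (253,180) in side. I'll zoom in on these.

```bash
python3 - <<'E'
import cv2,numpy as np
s=cv2.imread("pics/side0.png");t=cv2.imread("pics/top0.png")
def c(i,x,y):
    o=cv2.resize(i[y:y+75,x:x+100],(400,300),interpolation=cv2.INTER_CUBIC)
    for k in range(0,100,20):
        cv2.putText(o,str(x+k),(k*4,10),0,.35,(0,0,255),1);cv2.line(o,(k*4,0),(k*4,4),(0,0,255),1)
        if k<75: cv2.putText(o,str(y+k),(0,k*4+4),0,.35,(0,0,255),1)
    return o
cv2.imwrite("pics/z.png",np.vstack([np.hstack([c(s,265,280),c(t,175,190)]),np.hstack([c(s,230,155),c(t,260,140)])]))
E
```

```text
(no output)
```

View pics/z.png

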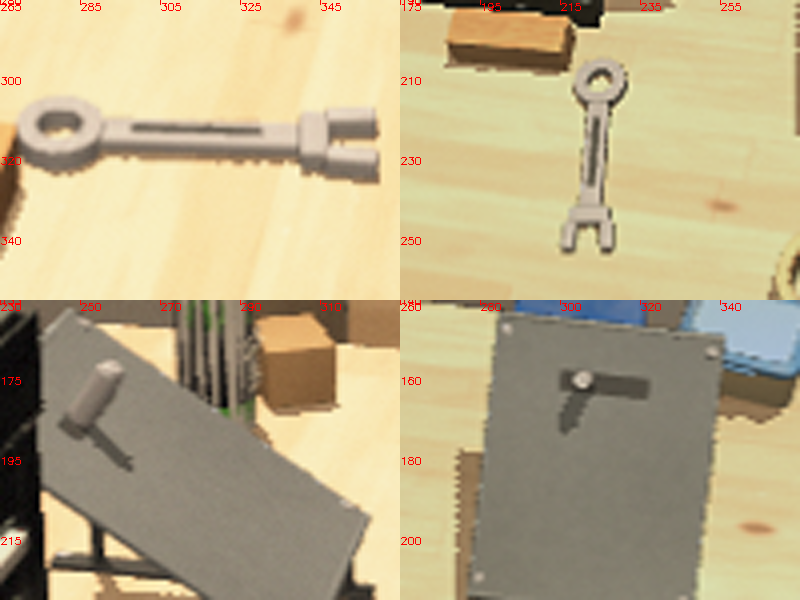

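```bash
cat > h.py <<'E'
from cell import ctrl, optics
import cv2,numpy as np
from scipy.optimize import least_squares
from scipy.spatial.transform import Rotation as R
C={n:optics.calibration(n) for n in("side","top")}
def proj(n,P):
    c=C[n];K=np.array([[c["fx"],0,c["cx"]],[0,c["fy"],c["cy"]],[0,0,1]])
    return cv2.projectPoints(np.array(P,float).reshape(-1,1,3),c["rvec"],c["tvec"],K,np.array([c["k1"],0,0,0.]))[0].reshape(-1,2)
def tri(d):
    f=lambda p:np.concatenate([proj(n,p)[0]-np.array(u) for n,u in d.items()])
    r=least_squares(f,[600,0,50.]);return r.x.round(1),r.fun.round(2)
E
python3 - <<'E'
from h import *
print("ring top",tri(dict(side=(279.6,311),top=(225.1,210.7))))
print("jaw",tri(dict(side=(265+376/4,280+131/4),top=(221.8,252))))
print("pegtip",tri(dict(side=(257,171.2),top=(305.75,160))))
a=np.radians(33)
def pan(p):
    x,y,yaw,z,sl=p[:5]
    Rm=R.from_euler('z',yaw)*R.from_matrix(np.array([[np.cos(sl),0,-np.sin(sl)],[0,1,0],[np.sin(sl),0,np.cos(sl)]]))
    return lambda q:Rm.apply(q)+[x,y,z]
T=[([50,100,0],(284.25,143.25)),([50,-100,0],(340.5,149.5)),([-195,100,0],(277.5,213)),([-195,-100,0],(338.5,215))]
S=[([50,-100,0],(247.5,157.5)),([-195,-100,0],(322.5,209.25)),([-195,100,0],(304,245))]
def f(p):
    g=pan(p)
    r=[(proj("top",g(q))[0]-u) for q,u in T]+[(proj("side",g(q))[0]-u) for q,u in S]
    r+=[proj("top",g([0,p[5],45]))[0]-(305.75,160),proj("side",g([0,p[5],45]))[0]-(257,171.25),proj("side",g([0,p[5],0]))[0]-(248.75,186.25)]
    return np.append(np.concatenate(r),[(p[3]-165)/2,(p[4]-a)/.01])
r=least_squares(f,[700,-50,0,165,a,0],x_scale=[100,100,1,10,.1,10]);print(r.x.round(3),r.fun.round(1));print(pan(r.x)([[0,r.x[5],0],[0,r.x[5],45]]))
E
```

```text
ring top (array([531.5, 306.9,   8.8]), array([ 0.24,  0.15,  0.11, -0.48]))
jaw (array([367. , 277.9,  10.4]), array([ 0.14,  0.08,  0.09, -0.26]))
pegtip (array([665.1,  25.1, 200.2]), array([ 0.35,  0.25,  0.05, -0.59]))
[6.90162e+02 8.86000e+00 3.10000e-02 1.62060e+02 5.84000e-01 1.84740e+01] [ 0.5  0.3  1.2 -0.6  0.7  0.1 -3.8  4.  -1.  -0.6 -2.7 -1.6  1.3 -0.6
 -0.4 -0.5  0.3  0.7 -0.2 -1.4 -1.5  0.8]
[[689.59205891  27.32471319 162.06025698]
 [664.79452934  26.55889436 199.60351268]]
```

Careful with the scale: shifts go in shares of 20 cm and turns go in shares of pi/2 rad. That gives: 36 mm is 0.18, -19.5 mm is -0.0975.

```bash
cat >> h.py <<'E'
def delta(pos,Rt):
    s=ctrl.read_state();R0=R.from_euler('xyz',s["tool_rot"])
    d=R0.inv().apply(np.array(pos)-s["eef_pos"]);rv=(R0.inv()*Rt).as_rotvec()
    print("t",round(s["clock"],2),"pos",s["eef_pos"].round(1),"rot",s["tool_rot"].round(3),"d",d.round(1),"rv",rv.round(3),"q",s["qpos"].round(2),"F",s["force"].round(1),"w",round(s["width"],1))
E
```

nudge_tcp --pt "0.18 -0.0975 -0.03 0 0 0 85" --pt "0.18 -0.0975 -0.03 0 0 0 85" --pt "0.18 -0.0975 -0.03 0 0 0 85" --pt "0.18 -0.0975 -0.03 0 0 0 85" --pt "0.18 -0.0975 -0.03 0 0 0 85" --pt "0.18 -0.0975 -0.03 0 0 0 85" --pt "0.18 -0.0975 -0.03 0 0 0 85" --pt "0.18 -0.0975 -0.03 0 0 0 85" --pt "0.18 -0.0975 -0.03 0 0 0 85" --pt "0.18 -0.0975 -0.03 0 0 0 85" --pt "0.18 -0.0975 -0.03 0 0 0 85" --pt "0.18 -0.0975 -0.03 0 0 0 85"

```text
clock: 1.3
eef_pos: [518.1, -302.2, 303.2]
tool_rot: [-3.141, 0.001, 0.236]
force: [-0.5, -1.1, -0.5]
width: 85.1
gripper_force: 0.0
```

```bash
python3 -c "
from h import *
delta([461,294,120],R.from_euler('xyz',[np.pi,0,.174]))"
```

```text
t 1.3 pos [ 518.1 -302.2  303.2] rot [-3.141e+00  1.000e-03  2.360e-01] d [  83.9 -592.9  183.4] rv [-0.     0.001  0.062] q [ 0.48  0.49  0.    1.57 -0.    1.09 -0.85] F [-0.5 -1.1 -0.5] w 85.1
```

Converted, -48 mm is -0.24, 8 mm is 0.04, 0.005 rad is 0.0032.

nudge_tcp --pt "0.035 -0.24 0 0 0 0.0032 85" --pt "0.035 -0.24 0 0 0 0.0032 85" --pt "0.035 -0.24 0 0 0 0.0032 85" --pt "0.035 -0.24 0 0 0 0.0032 85" --pt "0.035 -0.24 0 0 0 0.0032 85" --pt "0.035 -0.24 0 0 0 0.0032 85" --pt "0.035 -0.24 0 0 0 0.0032 85" --pt "0.035 -0.24 0.04 0 0 0.0032 85" --pt "0.035 -0.24 0.04 0 0 0.0032 85" --pt "0.035 -0.24 0.04 0 0 0.0032 85" --pt "0.035 -0.24 0.04 0 0 0.0032 85" --pt "0.035 -0.24 0.04 0 0 0.0032 85"

```text
clock: 2.5
eef_pos: [479.8, 279.0, 262.8]
tool_rot: [3.141, 0.0, 0.175]
force: [0.1, 0.2, 0.8]
width: 85.2
gripper_force: 0.0
```

```bash
python3 -c "
from h import *
delta([461,294,60],R.from_euler('xyz',[np.pi,0,.174]))"
```

```text
t 2.5 pos [479.8 279.  262.8] rot [3.141 0.    0.175] d [-15.8 -18.2 202.8] rv [0.    0.    0.001] q [-0.49  0.46 -0.13  1.74  0.07  0.94 -2.04] F [0.1 0.2 0.8] w 85.2
```

Converted, 41 mm is 0.205, 40 mm is 0.2.

nudge_tcp --pt "-0.02 -0.0225 0.205 0 0 0 70" --pt "-0.02 -0.0225 0.205 0 0 0 70" --pt "-0.02 -0.0225 0.205 0 0 0 70" --pt "-0.02 -0.0225 0.2 0 0 0 70" --pt "0 0 0.1 0 0 0 70" --pt "0 0 0 0 0 0 70"

```text
clock: 3.1
eef_pos: [459.1, 290.8, 77.2]
tool_rot: [3.139, 0.006, 0.176]
force: [0.1, -0.2, 0.3]
width: 70.2
gripper_force: 0.0
```

```bash
python3 - <<'E'
from h import *
delta([461,294,2],R.from_euler('xyz',[np.pi,0,.174]))
s=optics.get_image("side");t=optics.get_image("top")
def c(i,x,y): return cv2.resize(i[y:y+100,x:x+130],(520,400),interpolation=cv2.INTER_CUBIC)[:, :400]
print(ctrl.read_state()["eef_pos"],proj("side",ctrl.read_state()["eef_pos"]))
cv2.imwrite("pics/g.png",np.hstack([c(s,260,240),c(t,175,180)]))
E
```

```text
t 3.1 pos [459.1 290.8  77.2] rot [3.139 0.006 0.176] d [ 3.  -3.  75.2] rv [0.003 0.006 0.002] q [-0.56  0.7  -0.09  1.94  0.12  0.51 -2.13] F [ 0.1 -0.2  0.3] w 70.2
[461.63504814 292.14102765  80.43388321] [[313.74839678 283.54731137]]
```

View pics/g.png

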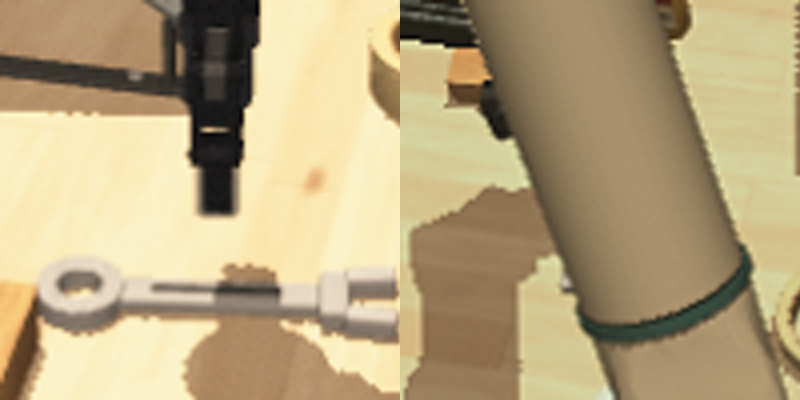

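Left tile: the fingertip is at side pixel (314,293), over the middle of the shank, and the TCP projects to column 313.7, so the calibration agrees. I'll descend.

Converted, 30 mm is 0.15, 25 mm is 0.125.

nudge_tcp --pt "0.005 -0.01 0.15 0 0 0 60" --pt "0 0 0.125 0 0 0 60" --pt "0 0 0.075 0 0 0 60" --pt "0 0 0.025 0 0 0 60" --pt "0 0 0 0 0 0 60" --pt "0 0 0 0 0 0 60"

```text
clock: 3.8
eef_pos: [462.9, 294.8, 6.4]
tool_rot: [-3.141, -0.002, 0.176]
force: [0.0, -0.6, -0.9]
width: 60.1
gripper_force: 0.0
```

```bash
python3 -c "
from h import *
delta([461,294,3],R.from_euler('xyz',[np.pi,0,.174]))"
```

```text
t 3.8 pos [462.9 294.8   6.4] rot [-3.141e+00 -2.000e-03  1.760e-01] d [-2.   0.4  3.4] rv [-0.001 -0.002  0.002] q [-0.57  0.83 -0.07  1.95  0.14  0.36 -2.14] F [ 0.  -0.6 -0.9] w 60.1
```

Converted, 3 mm is 0.015.

nudge_tcp --pt "0 0 0.015 0 0 0 40" --pt "0 0 0 0 0 0 25" --pt "0 0 0 0 0 0 10" --pt "0 0 0 0 0 0 10" --pt "0 0 0 0 0 0 10" --pt "0 0 0 0 0 0 10"

```text
clock: 4.4
eef_pos: [462.4, 294.8, 3.0]
tool_rot: [-3.141, -0.001, 0.176]
force: [-0.8, 0.4, 5.8]
width: 18.0
gripper_force: 59.6
```

nudge_tcp --pt "0 0 -0.025 0 0 0 10" --pt "0 0 -0.075 0 0 0 10" --pt "0 0 -0.15 0 0 0 10" --pt "0 0 -0.2 0 0 0 10" --pt "0 0 -0.2 0 0 0 10" --pt "0 0 -0.2 0 0 0 10" --pt "0 0 -0.15 0 0 0 10" --pt "0 0 -0.05 0 0 0 10" --pt "0 0 0 0 0 0 10" --pt "0 0 0 0 0 0 10"

```text
clock: 5.4
eef_pos: [461.2, 293.6, 211.3]
tool_rot: [3.141, 0.002, 0.176]
force: [-0.4, 0.6, -2.0]
width: 17.8
gripper_force: 58.9
```

```bash
cat >> h.py <<'E'
def pose(psi): # tool rotation facing the panel
    sl=np.radians(33)
    return R.from_euler('z',psi)*R.from_matrix(np.array([[np.cos(sl),0,-np.sin(sl)],[0,1,0],[np.sin(sl),0,np.cos(sl)]]))*R.from_euler('x',np.pi)
EYE=np.array([70.2,0,-4])
E
python3 - <<'E'
from h import *
Rt=pose(0.02);n=-Rt.as_matrix()[:,2]
tip=np.array([665.1,25.5,202]);eye=tip+45*n
t=eye-Rt.apply(EYE);print(t,eye);delta(t,Rt)
E
```

```text
[583.91136613  23.87601078 198.15183303] [640.59614501  25.00985755 239.74017556]
t 5.4 pos [461.2 293.6 211.3] rot [3.141e+00 2.000e-03 1.760e-01] d [ 73.7 287.   13.3] rv [-0.044  0.577  0.152] q [-0.53  0.51 -0.13  1.83  0.08  0.82 -2.1 ] F [-0.4  0.6 -2. ] w 17.8
```

Converted, -20 mm is -0.1, -10 mm is -0.05, 0.096 rad is 0.0611.

nudge_tcp --pt "0 0 -0.1 -0.0045 0.0611 0.0159 10" --pt "0 0 -0.1 -0.0045 0.0611 0.0159 10" --pt "0 0 -0.1 -0.0045 0.0611 0.0159 10" --pt "0 0 -0.05 -0.0045 0.0611 0.0159 10" --pt "0 0 0 -0.0045 0.0611 0.0159 10" --pt "0 0 0 -0.0045 0.0611 0.0159 10" --pt "0 0 0 0 0 0 10" --pt "0 0 0 0 0 0 10"

```text
clock: 6.2
eef_pos: [453.1, 293.8, 275.8]
tool_rot: [3.129, -0.508, 0.045]
force: [-0.4, 0.6, -0.9]
width: 18.2
gripper_force: 59.1
```

```bash
python3 - <<'E'
from h import *
Rt=pose(0.02)
delta([583.9,23.9,198.2],Rt)
E
```

```text
t 6.2 pos [453.1 293.8 275.8] rot [ 3.129 -0.508  0.045] d [ 65.8 273.9 128.9] rv [-0.     0.068  0.022] q [-1.2   0.31  0.43  2.16  0.62  0.4  -2.88] F [-0.4  0.6 -0.9] w 18.2
```

Converted, 40 mm is 0.2, 30 mm is 0.15, 0.02 rad is 0.0127.

nudge_tcp --pt "0 0.15 0 0 0 0 10" --pt "0 0.2 0 0 0 0 10" --pt "0.025 0.2 0 0 0 0 10" --pt "0.05 0.2 0 0 0 0 10" --pt "0.05 0.2 0 0 0 0 10" --pt "0.05 0.2 0 0 0 0 10" --pt "0.05 0.15 0 0 0.0127 0.0032 10" --pt "0.05 0.07 0 0 0.0127 0.0032 10" --pt "0 0 0 0 0.0127 0.0032 10" --pt "0 0 0 0 0.0064 0.0032 10" --pt "0 0 0 0 0 0 10"

```text
clock: 7.3
eef_pos: [501.5, 53.2, 298.7]
tool_rot: [-3.142, -0.56, 0.017]
force: [0.4, -0.2, -1.6]
width: 17.7
gripper_force: 59.2
```

```bash
python3 - <<'E'
from h import *
Rt=pose(0.02)
delta([583.9,23.9,198.2],Rt)
E
```

```text
t 7.3 pos [501.5  53.2 298.7] rot [-3.142 -0.56   0.017] d [ 16.   30.7 128.6] rv [ 0.002  0.016 -0.003] q [ 0.08  0.15 -0.37  2.31  0.92  0.24 -2.67] F [ 0.4 -0.2 -1.6] w 17.7
```

```bash
python3 - <<'E'
import numpy as np
from scipy.optimize import least_squares
D=[(.628,1.517,650,231.3),(.49,1.57,599.8,303.2),(.46,1.74,555,262.8),(.70,1.94,543,78),(.83,1.95,549,6.4),(.51,1.83,546.5,211.3)]
f=lambda p:np.concatenate([[p[0]*np.sin(a)+p[1]*np.sin(a+b)-r,p[2]+p[0]*np.cos(a)+p[1]*np.cos(a+b)-z] for a,b,r,z in D])
r=least_squares(f,[400,400,100.]);print(r.x,r.fun.round(1));a,b,hl=r.x
for L in(200,250,300):
  for (R_,Z) in((584,198),(610,160),(630,125)):
    g=lambda q:[a*np.sin(q[0])+b*np.sin(q[0]+q[1])-(R_-L*np.sin(.576)),hl+a*np.cos(q[0])+b*np.cos(q[0]+q[1])-(Z+L*np.cos(.576)-L)]
    q=least_squares(g,[.5,1.8]).x;print(L,R_,q.round(2),round(2.566-q.sum(),2))
E
```

```text
[560.46129941 380.65215642 -14.84552847] [-1.1  0.6 -0.  -2.4  1.6  0.5  1.1  2.1 -0.8  1.   0.6 -1.8]
200 584 [0.49 2.06] 0.02
200 610 [0.58 2.03] -0.04
200 630 [0.66 2.  ] -0.09
250 584 [0.47 2.14] -0.04
250 610 [0.57 2.1 ] -0.1
250 630 [0.65 2.07] -0.15
300 584 [0.46 2.21] -0.1
300 610 [0.56 2.18] -0.17
300 630 [0.64 2.15] -0.22
```

Converted, 20 mm is 0.1, 10 mm is 0.05, 0.01 rad is 0.0064.

nudge_tcp --pt "0.02 0.04 0.05 0 0 0 10" --pt "0.02 0.04 0.1 0 0 0 10" --pt "0.02 0.04 0.1 0 0 0 10" --pt "0.02 0.03 0.1 0 0.0064 0 10" --pt "0 0 0.05 0 0.0032 0 10" --pt "0 0 0 0 0 0 10" --pt "0 0 0 0 0 0 10"

```text
clock: 8.0
eef_pos: [562.3, 25.2, 256.7]
tool_rot: [-3.142, -0.547, 0.025]
force: [-0.2, 0.2, -2.1]
width: 18.3
gripper_force: 59.1
```

```bash
python3 - <<'E'
from h import *
delta([583.9,23.9,198.2],pose(0.02))
E
```

```text
t 8.0 pos [562.3  25.2 256.7] rot [-3.142 -0.547  0.025] d [-12.    1.8  61.2] rv [-0.003  0.029  0.005] q [ 0.25  0.33 -0.48  2.23  1.3   0.23 -2.94] F [-0.2  0.2 -2.1] w 18.3
```

Converted, -0.1 rad is -0.0637.

nudge_tcp --pt "0 0 0 0 0.0064 -0.0637 10" --pt "0 0 0 0 0.0064 -0.0637 10" --pt "0 0 0 0 0.0064 -0.0637 10" --pt "0 0 0 0 0 -0.0637 10" --pt "0 0 0 0 0 -0.0637 10" --pt "0 0 0 0 0 0 10" --pt "0 0 0 0 0 0 10"

```text
clock: 8.7
eef_pos: [562.3, 25.4, 257.0]
tool_rot: [2.843, -0.502, 0.602]
force: [-0.2, -0.7, -2.5]
width: 18.0
gripper_force: 59.2
```

```bash
python3 - <<'E'
from h import *
Rt=pose(0.02)*R.from_euler('z',-.5);n=-Rt.as_matrix()[:,2]
t=np.array([665.1,25.5,202])+45*n-Rt.apply(EYE);print(t)
delta(t,Rt)
E
```

```text
[591.79028005  -9.62879499 202.83229977]
t 8.7 pos [562.3  25.4 257. ] rot [ 2.843 -0.502  0.602] d [-22.2  28.9  60.9] rv [-0.006 -0.005  0.003] q [ 0.28  0.33 -0.52  2.26  1.54  0.23 -2.68] F [-0.2 -0.7 -2.5] w 18.0
```

Orientation reached and q7 is free again. Now on to the hover pose, tracking the joints.

Converted, 15 mm is 0.075, 10 mm is 0.05.

nudge_tcp --pt "-0.025 0.035 0.025 0 0 0 10" --pt "-0.03 0.04 0.05 0 0 0 10" --pt "-0.03 0.04 0.075 0 0 0 10" --pt "-0.025 0.03 0.075 0 0 0 10" --pt "0 0 0.05 0 0 0 10" --pt "0 0 0.03 0 0 0 10" --pt "0 0 0 0 0 0 10" --pt "0 0 0 0 0 0 10"

```text
clock: 9.5
eef_pos: [592.2, -9.7, 202.6]
tool_rot: [2.843, -0.501, 0.604]
force: [-0.2, -0.3, -1.0]
width: 18.0
gripper_force: 59.1
```

```bash
python3 - <<'E'
from h import *
Rt=pose(0.02)*R.from_euler('z',-.5);n=-Rt.as_matrix()[:,2]
t=np.array([665.1,25.5,202])+45*n-Rt.apply(EYE)
delta(t,Rt)
s=optics.get_image("side");t=optics.get_image("top")
cv2.imwrite("pics/s1.png",s);cv2.imwrite("pics/t1.png",t)
st=ctrl.read_state();e=st["eef_pos"]+R.from_euler('xyz',st["tool_rot"]).apply(EYE)
print("eye",e,proj("side",e),proj("top",e))
def c(i,x,y): return cv2.resize(i[y:y+100,x:x+100],(400,400),interpolation=cv2.INTER_CUBIC)
cv2.imwrite("pics/h1.png",np.hstack([c(s,210,110),c(t,265,110)]))
E
```

```text
t 9.5 pos [592.2  -9.7 202.6] rot [ 2.843 -0.501  0.604] d [-0.1 -0.2 -0.5] rv [-0.006 -0.005  0.004] q [ 0.5   0.53 -0.74  2.25  1.9   0.39 -2.92] F [-0.2 -0.3 -1. ] w 18.0
eye [640.79637432  25.12277691 240.07582423] [[266.10336455 157.24432471]] [[304.4280017  158.32637805]]
```

View pics/h1.png

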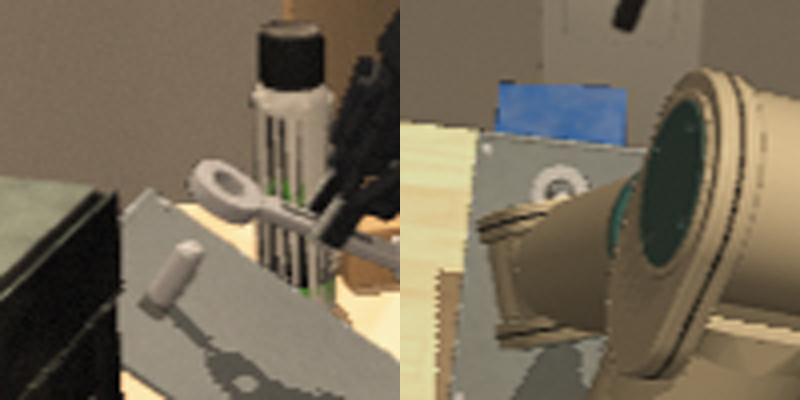

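Side: ring hole at about (266,156), peg tip at (257,171). Top: ring at about (305,157). The prediction agrees to about 1 px. I'll zoom in for a finer differential measurement.

```bash
python3 - <<'E'
from h import *
s=cv2.imread("pics/s1.png");t=cv2.imread("pics/t1.png")
def c(i,x,y):
    o=cv2.resize(i[y:y+50,x:x+40],(400,500),interpolation=cv2.INTER_CUBIC)
    for k in range(0,50,10):
        cv2.putText(o,str(x+k),(k*10,10),0,.35,(0,0,255),1);cv2.line(o,(k*10+5,0),(k*10+5,6),(0,0,255),1);cv2.putText(o,str(y+k),(0,k*10+9),0,.35,(0,0,255),1)
    return o
cv2.imwrite("pics/h2.png",np.hstack([c(s,245,143),c(t,285,135)]))
n=-(pose(0.02).as_matrix()[:,2]);st=ctrl.read_state();e=st["eef_pos"]+R.from_euler('xyz',st["tool_rot"]).apply(EYE)
for q in(-7,0,7):print(q,proj("side",e+q*n),proj("top",e+q*n))
E
```

```text
-7 [[264.6940142  159.37055561]] [[304.62301067 158.43051217]]
0 [[266.10336455 157.24432471]] [[304.4280017  158.32637805]]
7 [[267.52029962 155.10712677]] [[304.23117526 158.22127623]]
```

View pics/h2.png

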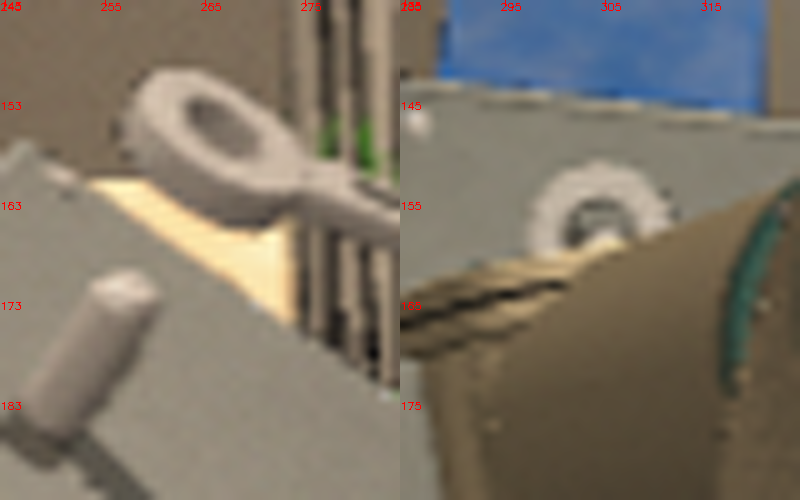

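```bash
python3 - <<'E'
from h import *
P=(pose(0.02)*R.from_euler('x',np.pi)).inv()
a,ra=tri(dict(side=(257.05,171.5),top=(305.4,159.6)))
b,rb=tri(dict(side=(266.95,155.35),top=(304.6,158.1)))
print(a,ra,b,rb,"ring top minus peg tip in panel axes",P.apply(b-a))
e=np.array([640.8,25.1,240.1]);print("commanded vs seen",P.apply(b-e))
E
```

```text
[665.1  26.4 200.3] [ 0.15  0.11  0.02 -0.25] [638.7  24.1 244.8] [ 0.03  0.02  0.   -0.05] ring top minus peg tip in panel axes [ 2.06138582 -1.77157521 51.72148693]
commanded vs seen [ 0.78217521 -0.95780281  5.09615696]
```

Converted, 8 mm is 0.04, 3.5 mm is 0.0175, -0.05 rad is -0.0318.

nudge_tcp --pt "-0.005 -0.0125 0 0 0 0 10" --pt "0.0005 0.0175 0 0 0 -0.0318 10" --pt "0.0005 0.0175 0 0 0 -0.0318 10" --pt "0 0 0.03 0 0 0 10" --pt "0 0 0.04 0 0 0 10" --pt "0 0 0.03 0 0 0 10" --pt "0 0 0 0 0 0 10" --pt "0 0 0 0 0 0 10"

```text
clock: 10.4
eef_pos: [604.5, -13.6, 185.9]
tool_rot: [2.794, -0.469, 0.71]
force: [-0.5, -0.1, -1.0]
width: 18.1
gripper_force: 59.2
```

```bash
cat >> h.py <<'E'
def eye(yaw):
    Rt=pose(.02)*R.from_euler('z',-yaw);P=(pose(.02)*R.from_euler('x',np.pi)).inv();tip=np.array([665.1,26.4,200.3])
    s=ctrl.read_state();e=s["eef_pos"]+R.from_euler('xyz',s["tool_rot"]).apply(EYE)
    # commanded eye -> seen: (+.78,-.96,-1.9); tip measured in the same pictures
    print("eye-tip panel",(P.apply(e-tip)+[.8,-1,-1.9]).round(1),"underside over tip",(P.apply(e-tip)[2]-8.9).round(1))
    delta(s["eef_pos"],Rt)
E
python3 -c "
from h import *
eye(.6)"
```

```text
eye-tip panel [-0.8  0.  23.7] underside over tip 16.7
t 10.4 pos [604.5 -13.6 185.9] rot [ 2.794 -0.469  0.71 ] d [0. 0. 0.] rv [-0.007 -0.005  0.004] q [ 0.5   0.58 -0.75  2.23  1.95  0.42 -2.84] F [-0.5 -0.1 -1. ] w 18.1
```

nudge_tcp --pt "0.0035 0.002 0.025 0 0 0 10" --pt "0 0 0.03 0 0 0 10" --pt "0 0 0.015 0 0 0 10" --pt "0 0 0 0 0 0 10" --pt "0 0 0 0 0 0 10"

```text
clock: 10.9
eef_pos: [612.9, -13.6, 175.0]
tool_rot: [2.793, -0.469, 0.711]
force: [0.5, -1.0, -1.0]
width: 18.3
gripper_force: 59.2
```

```bash
python3 - <<'E'
from h import *
eye(.6)
s=optics.get_image("side");t=optics.get_image("top")
def c(i,x,y): return cv2.resize(i[y:y+50,x:x+40],(400,500),interpolation=cv2.INTER_CUBIC)
cv2.imwrite("pics/h3.png",np.hstack([c(s,240,145),c(t,285,140)]))
E
```

```text
eye-tip panel [ 0.4 -0.1 10. ] underside over tip 3.0
t 10.9 pos [612.9 -13.6 175. ] rot [ 2.793 -0.469  0.711] d [0. 0. 0.] rv [-0.006 -0.005  0.004] q [ 0.5   0.62 -0.76  2.22  1.98  0.45 -2.86] F [ 0.5 -1.  -1. ] w 18.3
```

View pics/h3.png

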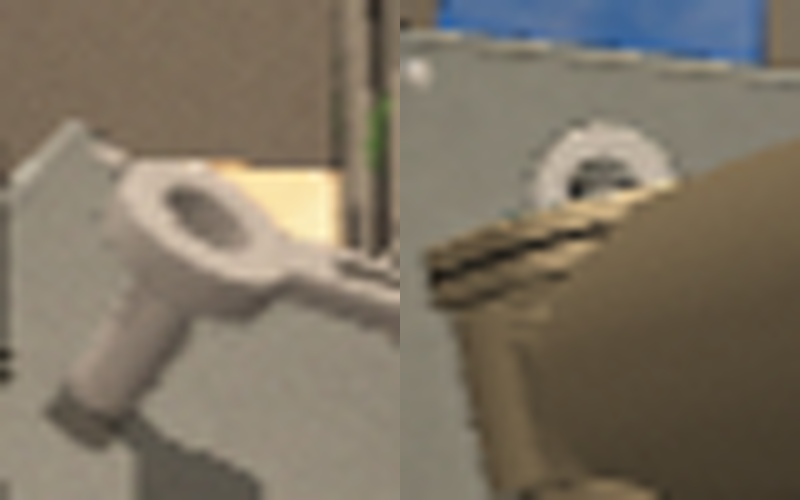

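Side: the ring hole at tile (207,217) sits on the extension of the peg axis. I'll lower gently, watching the force.

Converted, 2 mm is 0.01, 1 mm is 0.005.

nudge_tcp --pt "0 0 0.01 0 0 0 10" --pt "0 0 0.01 0 0 0 10" --pt "0 0 0.005 0 0 0 10" --pt "0 0 0 0 0 0 10"

```text
clock: 11.4
eef_pos: [615.7, -13.5, 170.8]
tool_rot: [2.793, -0.469, 0.711]
force: [0.8, 0.1, -0.6]
width: 18.3
gripper_force: 59.2
```

nudge_tcp --pt "0 0 0.0075 0 0 0 10" --pt "0 0 0.0075 0 0 0 10" --pt "0 0 0 0 0 0 10"

```text
clock: 11.7
eef_pos: [617.4, -13.5, 168.3]
tool_rot: [2.793, -0.469, 0.711]
force: [-0.2, -0.1, -1.1]
width: 18.2
gripper_force: 59.2
```

```bash
python3 -c "
from h import *
eye(.6)"
```

```text
eye-tip panel [ 0.5 -0.1  2. ] underside over tip -5.0
t 11.7 pos [617.4 -13.5 168.3] rot [ 2.793 -0.469  0.711] d [0. 0. 0.] rv [-0.005 -0.005  0.004] q [ 0.51  0.64 -0.77  2.21  1.99  0.46 -2.86] F [-0.2 -0.1 -1.1] w 18.2
```

Converted, 2 mm is 0.01.

nudge_tcp --pt "0 0 0.01 0 0 0 10" --pt "0 0 0.01 0 0 0 10" --pt "0 0 0.01 0 0 0 10" --pt "0 0 0.01 0 0 0 10" --pt "0 0 0 0 0 0 10"

```text
clock: 12.2
eef_pos: [621.8, -13.3, 161.4]
tool_rot: [2.793, -0.469, 0.711]
force: [-0.0, 1.2, -1.4]
width: 17.7
gripper_force: 59.2
```

nudge_tcp --pt "0 0 0.01 0 0 0 10" --pt "0 0 0.01 0 0 0 10" --pt "0 0 0.01 0 0 0 10" --pt "0 0 0.01 0 0 0 10" --pt "0 0 0.01 0 0 0 10" --pt "0 0 0 0 0 0 10"

```text
clock: 12.8
eef_pos: [627.2, -13.2, 153.1]
tool_rot: [2.793, -0.469, 0.711]
force: [0.2, -0.2, -1.7]
width: 18.3
gripper_force: 59.2
```

```bash
python3 -c "
from h import *
eye(.6)"
```

```text
eye-tip panel [  0.4   0.  -16.1] underside over tip -23.1
t 12.8 pos [627.2 -13.2 153.1] rot [ 2.793 -0.469  0.711] d [0. 0. 0.] rv [-0.005 -0.005  0.004] q [ 0.51  0.69 -0.78  2.2   2.02  0.5  -2.88] F [ 0.2 -0.2 -1.7] w 18.3
```

Converted, 2 mm is 0.01.

nudge_tcp --pt "0 0 0.01 0 0 0 10" --pt "0 0 0.01 0 0 0 10" --pt "0 0 0.01 0 0 0 10" --pt "0 0 0.01 0 0 0 10" --pt "0 0 0.01 0 0 0 10" --pt "0 0 0.01 0 0 0 10" --pt "0 0 0.01 0 0 0 10" --pt "0 0 0 0 0 0 10"

```text
clock: 13.6
eef_pos: [634.9, -12.9, 141.3]
tool_rot: [2.793, -0.469, 0.711]
force: [-0.5, -0.0, -1.9]
width: 18.3
gripper_force: 59.2
```

nudge_tcp --pt "0 0 0.005 0 0 0 10" --pt "0 0 0.005 0 0 0 10" --pt "0 0 0.005 0 0 0 10" --pt "0 0 0 0 0 0 10"

```text
clock: 14.0
eef_pos: [636.5, -12.9, 139.0]
tool_rot: [2.792, -0.469, 0.711]
force: [-0.1, -0.7, -1.3]
width: 18.2
gripper_force: 59.2
```

```bash
python3 -c "
from h import *
eye(.6)"
```

```text
eye-tip panel [  0.6   0.2 -32.9] underside over tip -39.9
t 14.0 pos [636.5 -12.9 139. ] rot [ 2.792 -0.469  0.711] d [0. 0. 0.] rv [-0.005 -0.005  0.004] q [ 0.51  0.74 -0.79  2.18  2.05  0.53 -2.88] F [-0.1 -0.7 -1.3] w 18.2
```

nudge_tcp --pt "0 0 0.005 0 0 0 10" --pt "0 0 0.005 0 0 0 10" --pt "0 0 0 0 0 0 10"

```text
clock: 14.3
eef_pos: [637.6, -12.8, 137.4]
tool_rot: [2.792, -0.469, 0.711]
force: [0.0, -0.2, -0.9]
width: 18.0
gripper_force: 59.2
```

nudge_tcp --pt "0 0 0.005 0 0 0 10" --pt "0 0 0 0 0 0 10"

```text
clock: 14.5
eef_pos: [637.8, -12.8, 137.1]
tool_rot: [2.791, -0.469, 0.712]
force: [-4.3, -1.3, 5.6]
width: 18.3
gripper_force: 60.1
```

nudge_tcp --pt "0 0 0.0035 0 0 0 10" --pt "0 0 0 0 0 0 10"

```text
clock: 14.7
eef_pos: [637.8, -12.8, 137.0]
tool_rot: [2.791, -0.469, 0.712]
force: [-9.9, -1.2, 11.4]
width: 18.1
gripper_force: 61.1
```

```bash
python3 -c "
from h import *
eye(.6)"
```

```text
eye-tip panel [  0.5   0.3 -35.3] underside over tip -42.3
t 14.7 pos [637.8 -12.8 137. ] rot [ 2.791 -0.469  0.712] d [0. 0. 0.] rv [-0.004 -0.005  0.005] q [ 0.51  0.74 -0.79  2.18  2.05  0.54 -2.88] F [-9.9 -1.2 11.4] w 18.1
```

Converted, -1.5 mm is -0.0075.

nudge_tcp --pt "0 0 -0.0075 0 0 0 10" --pt "0 0 0 0 0 0 10" --pt "0 0 0 0 0 0 10"

```text
clock: 15.0
eef_pos: [637.8, -12.8, 137.3]
tool_rot: [2.792, -0.469, 0.711]
force: [-0.2, 0.1, 1.4]
width: 17.9
gripper_force: 59.5
```

nudge_tcp --pt "0 0 0 0 0 0 30" --pt "0 0 0 0 0 0 45" --pt "0 0 0 0 0 0 60" --pt "0 0 0 0 0 0 70" --pt "0 0 0 0 0 0 70" --pt "0 0 0 0 0 0 70"

```text
clock: 15.6
eef_pos: [637.7, -12.8, 137.3]
tool_rot: [2.792, -0.469, 0.711]
force: [-0.9, -0.6, -0.3]
width: 70.1
gripper_force: 0.0
```

nudge_tcp --pt "0 0 -0.025 0 0 0 70" --pt "0 0 -0.05 0 0 0 70" --pt "0 0 -0.1 0 0 0 70" --pt "0 0 -0.125 0 0 0 70" --pt "0 0 -0.125 0 0 0 70" --pt "0 0 -0.125 0 0 0 70" --pt "0 0 -0.125 0 0 0 70" --pt "0 0 0 0 0 0 70" --pt "0 0 0 0 0 0 70"

```text
clock: 16.5
eef_pos: [564.1, -15.4, 251.4]
tool_rot: [2.79, -0.47, 0.712]
force: [0.0, -0.4, 0.8]
width: 70.1
gripper_force: 0.0
```

```bash
python3 - <<'E'
from h import *
s=optics.get_image("side");t=optics.get_image("top")
def c(i,x,y): return cv2.resize(i[y:y+130,x:x+100],(400,520),interpolation=cv2.INTER_CUBIC)
cv2.imwrite("pics/h4.png",np.hstack([c(s,230,140),c(t,260,120)]))
E
```

```text
(no output)
```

View pics/h4.png

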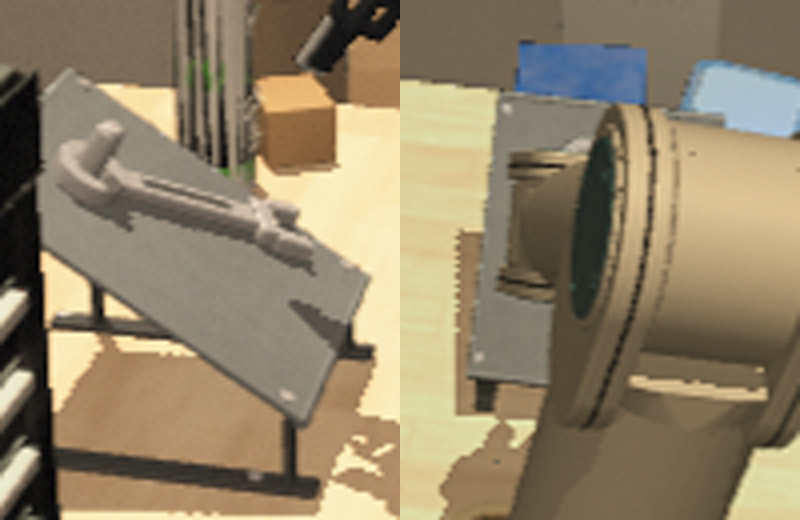

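Side: ring over the peg, lying on the panel, jaw down the slope and to the right. I'll check that it is at rest and flat.

Careful with the scale: shifts go in shares of 20 cm and turns go in shares of pi/2 rad. That gives: -20 mm is -0.1, -10 mm is -0.05.

```bash
python3 - <<'E'
from h import *
cv2.imwrite("pics/a.png",optics.get_image("side"))
E
```

nudge_tcp --pt "0 0 -0.1 0 0 0 70" --pt "0 0 -0.1 0 0 0 70" --pt "0 0 -0.05 0 0 0 70" --pt "0 0 0 0 0 0 70" --pt "0 0 0 0 0 0 70" --pt "0 0 0 0 0 0 70" --pt "0 0 0 0 0 0 70" --pt "0 0 0 0 0 0 70" --pt "0 0 0 0 0 0 70" --pt "0 0 0 0 0 0 70"

```text
clock: 17.65
eef_pos: [536.8, -16.0, 292.2]
tool_rot: [2.793, -0.469, 0.711]
force: [-0.4, -0.5, -0.3]
width: 69.9
gripper_force: 0.0
```

```bash
python3 - <<'E'
from h import *
a=cv2.imread("pics/a.png");b=optics.get_image("side")
print("moved px",(cv2.absdiff(a,b)[165:210,240:310].max(2)>40).sum())
Pm=pose(.02)*R.from_euler('x',np.pi);tip=np.array([665.1,26.4,200.3]);base=tip-45*Pm.apply([0,0,1])
o=cv2.resize(b[150:225,235:335],(800,600),interpolation=cv2.INTER_CUBIC)
# overlay predicted flat spanner, at angle th, ring resting on peg (eye at x=-3)
for th,col in((.6,(0,0,255)),):
    u=np.array([-np.cos(th),-np.sin(th),0]);v=np.array([-u[1],u[0],0])
    L=[]
    for k in range(40): L.append(np.array([-2,-1.,14])+24*np.array([np.cos(k*np.pi/20),np.sin(k*np.pi/20),0]))
    for s,w in((24,10),(115,10),(117,22),(166,22),(166,-22),(117,-22),(115,-10),(24,-10)): L.append(np.array([-2,-1.,14 if s>116 or s<25 and 0 else 12])+s*u+w*v)
    q=proj("side",base+Pm.apply(np.array(L)));q=((q-[235,150]+.5)*8).astype(int)
    cv2.polylines(o,[q[:40].reshape(-1,1,2)],True,col,1);cv2.polylines(o,[q[40:].reshape(-1,1,2)],True,col,1)
cv2.imwrite("pics/f.png",o)
E
```

```text
moved px 0
```

View pics/f.png

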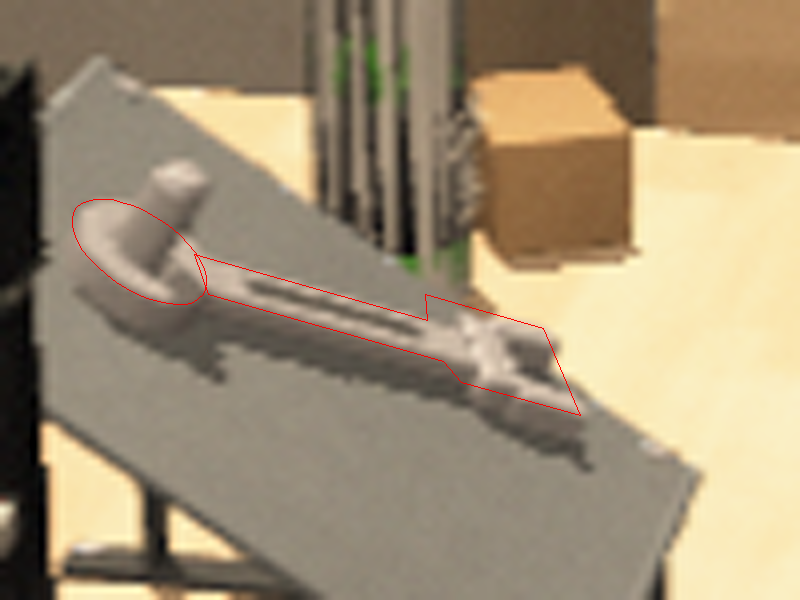

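The outline predicted for a spanner lying flat and home matches the picture. Nothing has moved between frames, and the jaw end is about 140 mm down the slope.

```bash
python3 -c "
from cell import ctrl, optics
print(ctrl.finish_job())"
```

```text
the job is handed in; nothing more can be done
None
```

The ring spanner is hanging on the peg and the job is handed in (no verdict shown): by camera it is flat against the panel and at rest, lying about 0.6 rad off straight down the slope with the jaw end about 140 mm down; the peak force I read on the rack was about 15 N, and I never went near the open spanner.

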